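# Clamp a maple blank with the click handle

## Robot

A 7-joint arm with a two-finger parallel gripper is mounted at the origin on the work surface. World frame = base frame: x ahead of the robot, y to its left, z up, the work surface at z = 0. Lengths are in mm, angles in rad, forces in N, time in s.
With the tool pointing down it reaches from about 350 to 900 mm from the base axis. Payload 8.1 kg.
Tool frame: the origin (TCP) lies between the finger pads; the fingertips stand 11 mm ahead of it and the grasp point (between the pads) lies 8 mm behind it (env.tips_ahead is the distance from the TCP to the fingertips, in mm); z points along the fingers, y is the line along which they close (so a half turn about z gives the same grasp; the last joint's range is limited). The gripper opens to 92 mm and grips with 3 to 60 N. Pads are 19 mm wide; open, the fingers measure 130 mm over their backs; the gripper's body (75 mm by 190 mm) begins 47 mm behind the grasp point.
Start: joints at [-1.285, 0.434, 0.025, 1.573, -0.012, 1.134, -0.075], TCP at [236.951, 578.355, 237.742] pointing down, gripper open.
Joint ranges: [-2.62, 2.62], [-0.44, 2.09], [-1.27, 1.32], [0.08, 2.57], [-1.32, 4.46], [0.12, 2], [-2.74, 2.74]. Speed limits (rad/s): [2.22, 2.22, 3.01, 3.01, 3.14, 3.14, 3.14].

## Interface

Orientations are given as a rotation vector (axis times angle).
In Python, from bench import env gives the robot as it stands.
- The arm moves only by the shell command python3 inch.py FILE, which reads ROWS from the file FILE. ROWS is a JSON list of rows, 1 to 8 of them, each an object with the fields aperture (the finger opening in mm), d (a list: dx, dy, dz in mm), twist (a turn about the tool's z in rad); a field left out counts as zero (the opening has to be given); each row is the pose to reach, as a shift and turn from the pose commanded when the command began, along the tool's axes at that moment; what a row does not reach only later rows make up. A row lasts 1/12 s, in which the tool goes at most 41.7 mm and 0.125 rad, less where a joint would pass 70% of its speed; a pose out of reach is approached as far as the arm can. The fingers move at their own pace and stop on an object; the grip force is fixed at half the most. Time passes only in rows, so rows that do not move let the fingers close. It prints the time, the measured TCP pose, the force, the opening and the grip force at its end. Input that does not fit is refused with a message, and nothing moves.
- env.state(): the state, without advancing time (a new reading comes with each control period).
- env.capture(name): name is "scene" or "top"; returns (picture, depth): 480x640x3 uint8, red, green, blue; 480x640 float32, mm along the optical axis (not along the pixel's ray), 0 where there is no reading.
- env.camera_info(name): a dict with "K" (3x3 intrinsics, pixels), "R" (3x3) and "t" (3): a world point X has camera coordinates R X + t. Camera axes: x right, y down, z forward; pixel columns grow to the right and rows downward; lengths in mm; the calibration is good to about 2 mm. A picture is of the moment at which its call begins. camera_info takes no time and is no camera call.
- env.finish_job(): hands the job in; it is judged then, once.
The state is a dict: "t": time; "joint_positions": joint angles; "joint_velocities": joint speeds; "effort": joint torques, N m; "tool_pos": TCP position; "orientation": TCP orientation; "ft_force": force on the tool from outside, world axes, zero at the start; "moment": the same for the moment, N m; "width": finger opening in mm; "grasp_force": force on a finger pad.
Only numpy, scipy, OpenCV 4.12 (cv2) and the standard library are available. Lean on these libraries where they do the work, as an engineer would, in place of code of your own. Each camera call takes 0.05 s, during which the arm holds its last target. There are 200 camera calls.

## Task

Pick up the pale maple blank, lay it in the channel of the green hold-down fixture and slide it fully home against the red stop. Then swing the fixture's red-handled click wrench clockwise (seen from above) until its joint gives at the set torque, and ease off at once: do not lean on the handle after it has given. Let go and leave the blank home under the clamp, without disturbing the other things on the bench.

Things in the scene. Friction and masses are not known exactly. Their poses are not given: they have to be found in the camera images.
- fixture: Green hold-down fixture bolted to the bench; position and yaw vary. Origin on the clamp screw's vertical axis at bench level, z up. All fixture points have its axes. Base plate 20 mm thick, x -120 to +65, y -70 to +70 mm. A channel for the blank runs along x, open mouth at -x, stop at +x; its floor is the plate's top, z=20 mm.
- channel_mouth (a point): Middle of the channel floor at its mouth (fixture x=-120, y=0, z=20 mm). Two steel guide rails, 6 mm high and 10 mm thick, with inner faces at y=-20.5 and +20.5 mm, run from here to the stop. From here to the bridge (x=-17 mm) the channel is open from above.
- stop_face (a point): Middle of the red end stop's face that the blank's end must touch (fixture x=+35, y=0, z=37 mm). The stop is 61 mm wide and 30 mm high above the plate. The blank slides under the bridge to reach it.
- bridge_top (a point): Middle of the top of the green bridge over the channel, on the screw axis (fixture z=84 mm). The bridge covers x -17 to +17, y -67 to +67 mm, underside z=67 mm, on posts at y=-52 and +52 mm. The clamp pad hangs under it and the click wrench turns on top; the wrench's head reaches z=116 mm.
- blank: Loose maple blank, pale wood block 160 x 36 x 34 mm (x, y, z), 0.09 to 0.18 kg, both ends alike; origin at the centre of its underside. It starts flat on the bench. Home, its end touches the stop: origin at x=-45, y=0, z=20 mm in the fixture frame, long axis along the fixture's x, its near end 5 mm outside the plate.
- pad_face (a point): Centre of the underside of the brass clamp pad (28 mm across) under the bridge, on the screw axis. It starts 3 to 5 mm above the top of a seated blank and comes down 5 mm per radian as the screw is tightened; clamped, it lies on the blank's top at z=54 mm in the fixture frame.
- handle_grip (a point): Middle of the red hand grip of the click wrench, on the centre line of the level round handle: 170 mm from the screw axis, 100 mm above the bench. Site x: outwards along the handle, z up. Handle 18 mm thick from 43 to 131 mm from the axis, then the grip, 22 mm (25 mm at thin collars), ending at 225 mm. It starts within 0.6 rad of the fixture's -y direction.
- wrench_axis (a point): Middle of the wrench head, on the screw axis. Tightening turns the wrench clockwise seen from above: from the fixture's -y towards its -x, over the channel. The screw first turns easily (2 N or less at handle_grip) for 0.6 to 1 rad, then goes tight; where cannot be seen, as the wrench sits on the screw in an arbitrary index position.
- click_handle (a joint): Breakaway joint of the wrench, 37 mm from the screw axis (rad). 0 while stiff. At the set torque (1.5 N m, about 11 N at handle_grip square to the handle) it gives: the handle swings on clockwise while the force stays near 11 N instead of rising, to a firm stop at 0.20. Past 0.05 it has given. Let go, it snaps back to 0.
- overload_link (a joint): Overload link of the wrench at the same pivot as click_handle (rad): 0 as long as the wrench is treated well. When the handle is leaned on beyond its stop (more than about 18 N at handle_grip, 2.4 N m) the link yields clockwise; past 0.02 the wrench counts as overloaded.
- walnut_offcut: Bystander: dark walnut offcut 90 x 50 x 22 mm, origin under its centre.
- glue_bottle: Bystander: yellow glue bottle, 60 mm across, 150 mm high, origin under its centre.
- mallet: Bystander: small hammer lying on the bench.
- screwdriver: Bystander: screwdriver lying on the bench.
- wax_tin: Bystander: aluminium wax tin, 70 mm across, 35 mm high, origin under its centre.
- hardware_tray: Bystander: blue divided tray 140 x 100 x 35 mm, origin under its centre.

How it is judged (in metres and radians):
On the way, in this order (a step that is already met when the one before it is completed fails the run):
1. the blank lies in the channel, fully home against the stop (within 2.5 mm) (x of blank in the frame of fixture between -0.0475 and -0.0425 m and y of blank in the frame of fixture between -0.004 and 0.004 m and z of blank in the frame of fixture between 0.017 and 0.0225 m and angle between the x axis of blank and the x axis of fixture, either way round below 0.05 rad), for 0.2 s.
2. the wrench has given at its set torque with the pad down on the blank (all of step 1 and value of joint click_handle above 0.05 rad and z of pad_face in the frame of fixture below 0.055 m), for 0.03 s.
At the end, for the whole second after the job is handed in: The blank lies in the channel within 2.5 mm of fully home, flat on the floor and along it, at rest; the clamp pad is down on it (within 1 mm); the wrench has given at its set torque, has been let go and its joint has snapped back (below 0.02 rad) (all of step 1 and z of pad_face in the frame of fixture below 0.055 m and value of joint click_handle below 0.02 rad and linear speed of blank below 0.02 m/s); the robot touches nothing.
It fails at once if the handle is leaned on after it has given (more than about 18 N at the grip: the overload link yields) (value of joint overload_link above 0.02 rad).
It fails at once if a bystander is moved by more than 30 mm (distance of any of walnut_offcut, glue_bottle, mallet, screwdriver, wax_tin, hardware_tray from where it was at the start of the episode above 0.03 m).
It also fails if it takes over 70 s, if anything falls off the work surface, if the arm or the gripper's body presses on something with over 40 N, if the wrist force passes 120 N, or if a joint passes its speed limit or range.

## Working session

There is one attempt and no reset: what is moved stays moved. The work goes in short steps, Python scripts to look and compute and a shell command to move; the robot and the scene stay as the last step left them, time stands still between calls to the robot, and variables do not carry over. Pictures are saved under pics/ and viewed, at most 10 in all, crops included, and the job is handed in when it is done.

```bash
ls; mkdir -p pics
python3 - <<'E'
from bench import env
import cv2,numpy as np
for n in("scene","top"):
    p,d=env.capture(n); cv2.imwrite(f"pics/{n}0.png",p[:,:,::-1]); np.savez(f"{n}0.npz",p=p,d=d,**env.camera_info(n)); print(n,env.camera_info(n))
print(env.state())
E
```

```text
bench.py
inch.py
pics
scene {'K': array([[506.72852108,   0.        , 320.7387305 ],
       [  0.        , 506.72852108, 238.73628602],
       [  0.        ,   0.        ,   1.        ]]), 'R': array([[ 0.84661933,  0.53195483,  0.01611736],
       [ 0.42905775, -0.66431212, -0.61204481],
       [-0.31487324,  0.52508425, -0.79065883]]), 't': array([-447.84086991, -185.75442308, 1583.30014608])}
top {'K': array([[555.44044623,   0.        , 331.23593058],
       [  0.        , 555.44044623, 240.18914377],
       [  0.        ,   0.        ,   1.        ]]), 'R': array([[-0.0185376 , -0.99982103,  0.0037767 ],
       [-0.98815985,  0.01774572, -0.15239818],
       [ 0.15230389, -0.00655707, -0.98831196]]), 't': array([-1.49414891e+00,  5.48096098e+02,  1.53893144e+03])}
{'t': 0.1, 'joint_positions': array([-1.28459619,  0.43513932,  0.02498443,  1.57396398, -0.01159121,
        1.13400043, -0.07511698]), 'joint_velocities': array([-0.00097328, -0.00224163,  0.00053538, -0.00232775,  0.00042901,
        0.00071985,  0.00032952]), 'effort': array([ 2.72141820e-03, -6.69127464e+01,  9.87771749e-01, -3.15144002e+01,
       -6.05363678e-02,  3.73975653e-02,  9.64298397e-05]), 'tool_pos': array([236.81882675, 577.94080949, 237.04854848]), 'orientation': array([-6.07003387e-01, -3.08226249e+00,  2.13654713e-03]), 'ft_force': array([-0.26550739, -0.22210678, -0.20842994]), 'moment': array([-0.03549594,  0.01358981,  0.00949864]), 'grasp_force': 0.0, 'width': 92.04060128326886}
```
View pics/top0.png

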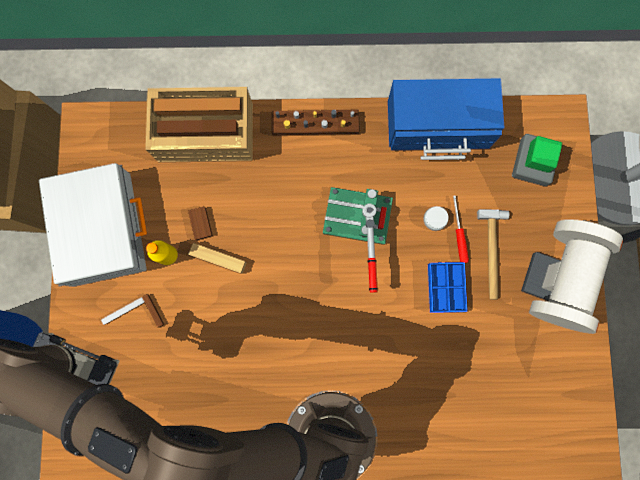

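View pics/scene0.png

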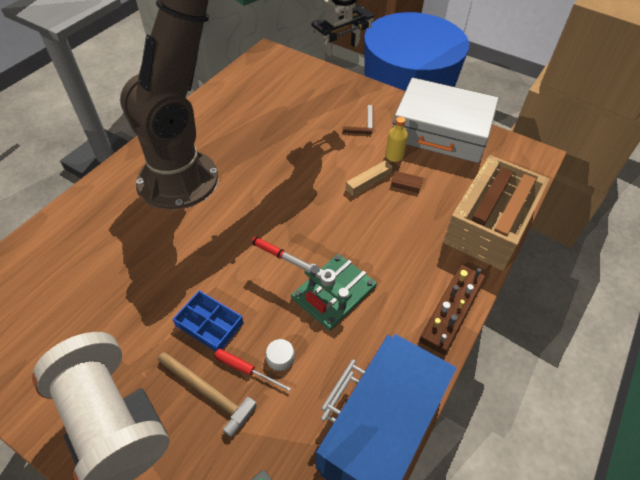

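The top view shows the fixture around (358,215), with its stop to the right at (383,217). The handle points down to the grip at (373,275), and the blank lies around (220,257), between the bottle (160,250) and the walnut (202,222). The scene view shows the same layout: blank (370,178), fixture (333,290), grip (268,246).

Create h.py:
```python
import cv2,numpy as np
from bench import env
def get(n,f=None):
    if f: z=np.load(f); return z['p'],z['d'],z['K'],z['R'],z['t']
    p,d=env.capture(n); c=env.camera_info(n); return p,d,c['K'],c['R'],c['t']
def pts(v,m):
    p,d,K,R,t=v; r,c=np.nonzero(m&(d>0)); u=np.c_[c,r,np.ones(len(c))]@np.linalg.inv(K).T
    return (u*d[r,c][:,None]-t)@R
def ray(v,uv,z):
    p,d,K,R,t=v; u=np.c_[np.atleast_2d(uv),np.ones(len(np.atleast_2d(uv)))]@np.linalg.inv(K).T@R; c=-R.T@t
    return c+u*((z-c[2])/u[:,2])[:,None]
def mask(v,lo,hi,box):
    h=cv2.cvtColor(v[0],cv2.COLOR_RGB2HSV); m=cv2.inRange(h,np.array(lo),np.array(hi))>0
    b=np.zeros_like(m); b[box[1]:box[3],box[0]:box[2]]=1; return m&b
```

Run:
```python
from h import *
np.set_printoptions(precision=1,suppress=True)
T=get('top','top0.npz');S=get('scene','scene0.npz')
B=dict(top=dict(blank=(180,235,255,277),fix=(315,180,400,250),grip=(362,255,384,296),stop=(376,200,390,232)),
 scene=dict(blank=(340,155,400,200),fix=(285,250,380,330),grip=(248,232,285,262),stop=(303,285,330,316)))
for n,v in(('top',T),('scene',S)):
    P=pts(v,np.ones(v[1].shape,bool)); 
    for k,b in B[n].items():
        if k=='blank':
            bb=np.zeros(v[1].shape,bool); bb[b[1]:b[3],b[0]:b[2]]=1
            Z=np.zeros(v[1].shape); r,c=np.nonzero(v[1]>0); Z[r,c]=P[:,2]
            m=bb&(Z>24)&(Z<44)
            h=cv2.cvtColor(v[0],cv2.COLOR_RGB2HSV)
            print('blank hsv',np.median(h[m],0))
            m&=h[...,2]>150   
        elif k=='fix': m=mask(v,(60,80,30),(95,255,255),b)
        else: m=mask(v,(0,150,60),(8,255,255),b)|mask(v,(172,150,60),(180,255,255),b)
        q=pts(v,m); print(n,k,len(q),'z pct',np.percentile(q[:,2],[5,25,50,75,95]))
        if k=='fix':
            q=q[abs(q[:,2]-20)<6]
        if k=='blank': q=q[abs(q[:,2]-np.median(q[:,2]))<6]
        R=cv2.minAreaRect(q[:,:2].astype(np.float32)); print('   rect',np.round(R[0],1),np.round(R[1],1),R[2],'z',np.median(q[:,2]),'box',cv2.boxPoints(R).round(0).tolist())
        if k in('grip',):
            print('   line',cv2.fitLine(q[:,:2].astype(np.float32),cv2.DIST_HUBER,0,.01,.01).ravel(), q.mean(0))
```

```text
blank hsv [ 21. 121. 238.]
top blank 651 z pct [27.6 30.8 33.4 35.7 39.2]
   rect [505.1 316.7] [160.5  36.1] 69.58251953125 z 33.35031028716976 box [[460.0, 248.0], [494.0, 235.0], [550.0, 386.0], [516.0, 398.0]]
top fix 1972 z pct [13.  16.8 19.5 22.5 82.5]
   rect [624.3 -89.3] [183.2 139.3] 78.84288787841797 z 19.266159697155885 box [[538.0, -166.0], [675.0, -193.0], [710.0, -13.0], [574.0, 14.0]]
top grip 245 z pct [ 99.2 105.  107.4 110.5 113.9]
   rect [ 447.6 -119.3] [105.6  21.5] 1.763299822807312 z 107.43139961762728 box [[395.0, -110.0], [395.0, -132.0], [501.0, -128.0], [500.0, -107.0]]
   line [   1.     0.   442.  -119.5] [ 441.4 -119.8  105. ]
top stop 125 z pct [30.9 44.9 47.6 50.5 54.6]
   rect [ 611.  -158.2] [14.5 61.2] 79.45220184326172 z 47.60951697052496 box [[580.0, -160.0], [640.0, -171.0], [642.0, -157.0], [582.0, -145.0]]
blank hsv [ 17. 113. 218.]
scene blank 404 z pct [30.8 33.8 35.7 37.3 39.6]
   rect [504.1 314. ] [159.5  39.9] 69.27398681640625 z 35.733632499327356 box [[457.0, 246.0], [495.0, 232.0], [551.0, 382.0], [514.0, 396.0]]
scene fix 1957 z pct [15.1 18.8 20.8 23.  84. ]
   rect [625.8 -91.1] [184.7 137.9] 79.21508026123047 z 20.378230398561495 box [[541.0, -169.0], [676.0, -195.0], [711.0, -13.0], [575.0, 13.0]]
scene grip 287 z pct [  5.  105.1 108.8 111.2 113.6]
   rect [410.5 -92.9] [ 75.5 165.2] 47.692039489746094 z 108.77099958627238 box [[324.0, -65.0], [446.0, -176.0], [497.0, -121.0], [375.0, -9.0]]
   line [   1.    -0.1  443.8 -124.4] [ 438.4 -119.7  101.8]
scene stop 216 z pct [27.4 38.3 47.9 50.8 52.6]
   rect [ 612.9 -159. ] [16.6 60.9] 76.77954864501953 z 47.9237744737522 box [[581.0, -160.0], [641.0, -174.0], [644.0, -158.0], [585.0, -144.0]]
```

Run:
```python
import cv2
a=cv2.imread('pics/top0.png')[175:300,310:410]; b=cv2.imread('pics/top0.png')[205:290,140:260]
a=cv2.resize(a,None,fx=4.6,fy=4.6,interpolation=2)[:,:]; b=cv2.resize(b,(320,227)); b=cv2.copyMakeBorder(b,0,a.shape[0]-227,0,0,0)
cv2.imwrite('pics/crop1.png',cv2.hconcat([a,b]))
```

```text
(no output)
```

View pics/crop1.png

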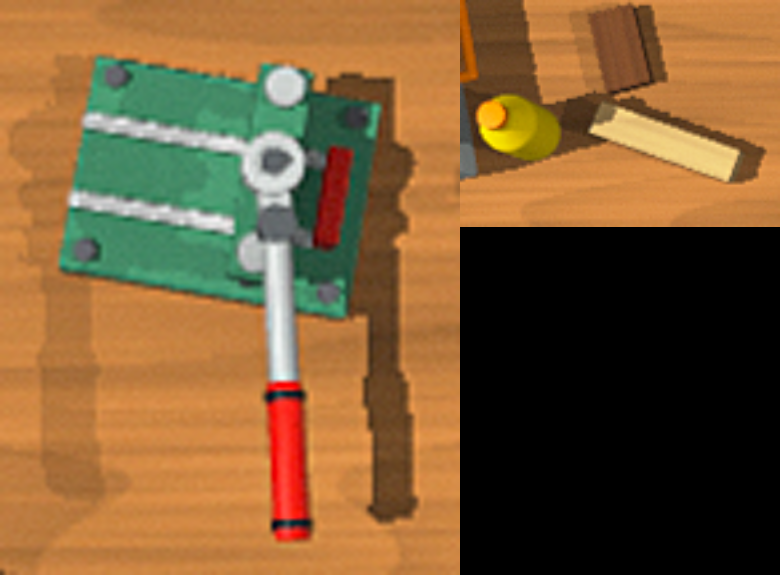

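The crop shows the plate square-on, with white rails from (80,120) to (240,147) and (70,198) to (235,227). The stop is at (333,198), the grip at (288,460), and the bottle and walnut sit close to the blank's upper-left end. Next I refine yaw and y from the rails, and check clearances around the grasp.

Run:
```python
from h import *
from scipy.spatial.transform import Rotation as Ro
np.set_printoptions(precision=1,suppress=True)
T=get('top','top0.npz');S=get('scene','scene0.npz')
O=np.array([619.8,-117.2]); a=np.deg2rad(-101.0); X=np.array([np.cos(a),np.sin(a)]);Y=np.array([-X[1],X[0]])
for n,v,b in(('top',T,(315,180,400,250)),('scene',S,(285,250,390,335))):
    m=mask(v,(0,0,130),(180,50,255),b); r,c=np.nonzero(m); w=ray(v,np.c_[c,r],26)[:,:2]-O; f=np.c_[w@X,w@Y]
    for s in(-1,1):
        k=(abs(f[:,1]-s*25.5)<9)&(f[:,0]<-35)&(f[:,0]>-118); g=f[k]
        if len(g)>9: q=np.polyfit(g[:,0],g[:,1],1); print(n,s,k.sum(),'slope %.4f'%q[0],'y at -70: %.1f'%np.polyval(q,-70),'min x %.1f'%g[:,0].min())
# bystanders near blank
for n,v,b in(('top',T,(140,200,260,290)),):
    A=np.zeros(v[1].shape,bool);A[b[1]:b[3],b[0]:b[2]]=1
    mw=A&mask(v,(0,60,40),(14,255,140),(183,200,220,246)); q=pts(v,mw); q=q[abs(q[:,2]-22)<6]; R=cv2.minAreaRect(q[:,:2].astype(np.float32)); print('walnut',R,cv2.boxPoints(R).round(0).tolist())
    q=pts(v,mask(v,(20,180,100),(35,255,255),b)); q=q[q[:,2]>60]; print('bottle',q.mean(0),q.min(0),q.max(0))
c=np.array([504.8,315.8]); u=np.array([np.cos(np.deg2rad(69.4)),np.sin(np.deg2rad(69.4))]); p=np.array([-u[1],u[0]])
for off in(0,15,30):
    g=c+u*off; print('grip',off,g,'body corners',[(g+s*95*p+t*37.5*u).round(0).tolist() for s in(1,-1) for t in(1,-1)],'finger backs',(g+65*p),(g-65*p))
s=env.state(); R=Ro.from_rotvec(s['orientation']).as_matrix(); print(R.round(4)); print(s['tool_pos'])
```

```text
top -1 103 slope -0.0045 y at -70: -26.1 min x -117.1
top 1 103 slope -0.0089 y at -70: 25.0 min x -117.2
scene -1 123 slope 0.0235 y at -70: -26.3 min x -117.6
scene 1 135 slope 0.0140 y at -70: 25.1 min x -117.6
walnut ((609.10498046875, 368.8469543457031), (90.42155456542969, 51.165531158447266), 14.142972946166992) [[559.0, 383.0], [572.0, 333.0], [659.0, 355.0], [647.0, 405.0]]
bottle [514.8 455.  106.7] [489.4 433.6  60. ] [546.5 490.9 157.1]
grip 0 [504.8 315.8] body corners [[429.0, 384.0], [403.0, 314.0], [607.0, 317.0], [581.0, 247.0]] finger backs [444.  338.7] [565.6 292.9]
grip 15 [510.1 329.8] body corners [[434.0, 398.0], [408.0, 328.0], [612.0, 332.0], [586.0, 261.0]] finger backs [449.2 352.7] [570.9 307. ]
grip 30 [515.4 343.9] body corners [[440.0, 412.0], [413.0, 342.0], [617.0, 346.0], [591.0, 275.0]] finger backs [454.5 366.8] [576.2 321. ]
[[-0.9  0.4 -0. ]
 [ 0.4  0.9 -0. ]
 [-0.  -0.  -1. ]]
[236.8 577.9 237. ]
```

```bash
cat >> h.py <<'E'
from scipy.spatial.transform import Rotation as Ro
A=np.deg2rad(-100.8); FX=np.array([np.cos(A),np.sin(A)]); FY=np.array([-FX[1],FX[0]]); FO=np.array([619.8,-117.2])-.5*FY
def F(x,y): return FO+x*FX+y*FY
def go(xy,z,deg):
    "shift/turn in tool axes from the measured pose to TCP xy,z with tool y at world angle deg"
    s=env.state(); R=Ro.from_rotvec(s['orientation']).as_matrix(); d=R.T@(np.r_[xy,z]-s['tool_pos'])
    now=np.rad2deg(np.arctan2(R[1,1],R[0,1])); t=-((deg-now+180)%360-180)
    print('dx dy dz',d.round(1),'turn %.3f'%np.deg2rad(t),'| pos',s['tool_pos'].round(1),'yang %.1f'%now,'F',s['ft_force'].round(1),'t %.2f w %.1f gf %.1f'%(s['t'],s['width'],s['grasp_force']))
E
python3 - <<'E'
from h import *
g=np.array([504.8,315.8])+20*np.array([.352,.936]); go(g,120,-20.6)
E
```

```text
dx dy dz [-346.8 -120.8  117.3] turn 1.541 | pos [236.8 577.9 237. ] yang 67.7 F [-0.3 -0.2 -0.2] t 0.10 w 92.0 gf 0.0
```

```bash
echo '[{"aperture": 60,"d": [-40,-14,0],"twist": 0.12},{"aperture": 60,"d": [-80,-28,0],"twist": 0.25},{"aperture": 60,"d": [-120,-42,0],"twist": 0.37},{"aperture": 60,"d": [-160,-56,0],"twist": 0.5},{"aperture": 60,"d": [-195,-68,0],"twist": 0.62},{"aperture": 60,"d": [-230,-80,0],"twist": 0.75},{"aperture": 60,"d": [-265,-92,0],"twist": 0.87},{"aperture": 60,"d": [-300,-105,0],"twist": 1.0}]' > m.json && python3 inch.py m.json
python3 - <<'E'
from h import *
g=np.array([504.8,315.8])+20*np.array([.352,.936]); go(g,120,-20.6)
E
```

```text
t: 0.77
tool_pos: [475.7, 366.0, 237.6]
orientation: [-2.012, -2.413, 0.0]
ft_force: [1.4, 0.6, -0.5]
width: 60.2
grasp_force: 0.0
dx dy dz [-37.4  29.9 117.5] turn 0.540 | pos [475.7 366.  237.6] yang 10.4 F [ 1.4  0.6 -0.5] t 0.77 w 60.2 gf 0.0
```

```bash
echo '[{"aperture": 60,"d": [-18,15,0],"twist": 0.12},{"aperture": 60,"d": [-37,30,0],"twist": 0.25},{"aperture": 60,"d": [-37,30,30],"twist": 0.37},{"aperture": 60,"d": [-37,30,60],"twist": 0.5},{"aperture": 60,"d": [-37,30,90],"twist": 0.54},{"aperture": 60,"d": [-37,30,117],"twist": 0.54},{"aperture": 60,"d": [-37,30,117],"twist": 0.54}]' > m.json && python3 inch.py m.json
python3 - <<'E'
from h import *
g=np.array([504.8,315.8])+20*np.array([.352,.936]); go(g,21,-20.6)
v=get('top'); cv2.imwrite('pics/top1.png',cv2.resize(v[0][200:300,140:270,::-1],None,fx=5,fy=5))
E
```

```text
t: 1.35
tool_pos: [507.8, 334.9, 115.4]
orientation: [2.576, 1.797, -0.014]
ft_force: [-1.0, -0.6, -0.7]
width: 60.1
grasp_force: 0.0
dx dy dz [ 1.7  4.4 94.3] turn 0.007 | pos [507.8 334.9 115.4] yang -20.2 F [-1.  -0.6 -0.7] t 1.35 w 60.1 gf 0.0
```

View pics/top1.png

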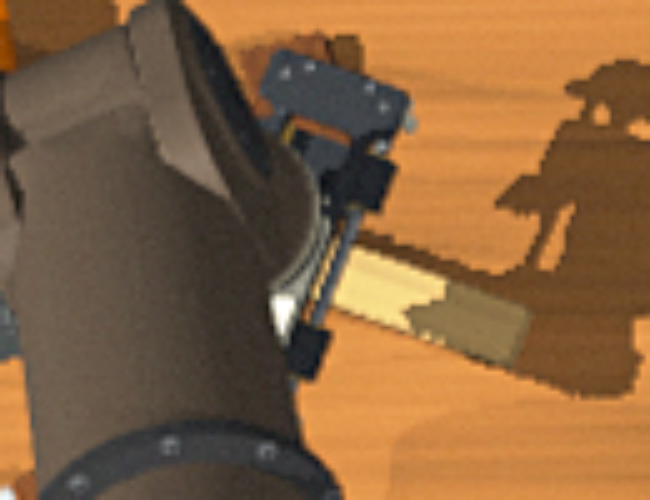

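The gripper straddles the blank around (330,270) in the crop, square to it. The wrist hides the bottle, so I check its clearance with depth before going down.

Run:
```python
from h import *
np.set_printoptions(precision=0,suppress=True)
g=np.array([504.8,315.8])+20*np.array([.352,.936]); go(g,21,-20.6)
for n in('top','scene'):
    v=get(n); q=pts(v,np.ones(v[1].shape,bool)); k=np.hypot(q[:,0]-515,q[:,1]-455)<50; print(n,np.percentile(q[k,2],[5,50,95,100]))
    for y in range(340,480,20):
        k=(abs(q[:,0]-515)<60)&(abs(q[:,1]-y)<10)&(q[:,2]>25); print(y,np.percentile(q[k,2],[2,20,50,98]) if k.sum() else '')
v=get('scene'); cv2.imwrite('pics/scene1.png',cv2.resize(v[0][60:240,270:510,::-1],None,fx=3.3,fy=3.3))
```

```text
dx dy dz [ 0.  3. 97.] turn 0.007 | pos [509. 336. 118.] yang -20.2 F [-0. -0.  1.] t 1.40 w 60.1 gf 0.0Traceback (most recent call last):
  File "<stdin>", line 5, in <module>
    return _quantile_unchecked(
        a, q, axis, out, overwrite_input, method, keepdims, weights)
    return _ureduce(a,
                    func=_quantile_ureduce_func,
    ...<5 lines>...
                    overwrite_input=overwrite_input,
                    method=method)
    r = func(a, **kwargs)
    result = _quantile(arr,
                       quantiles=q,
    ...<2 lines>...
                       out=out,
                       weights=wgt)
    slices_having_nans = np.isnan(arr[-1, ...])
                                  ~~~^^^^^^^^^
IndexError: index -1 is out of bounds for axis 0 with size 0
```

Run:
```python
from h import *
v=get('scene'); cv2.imwrite('pics/scene1.png',cv2.resize(v[0][60:240,270:510,::-1],None,fx=3.3,fy=3.3))
```

```text
(no output)
```

View pics/scene1.png

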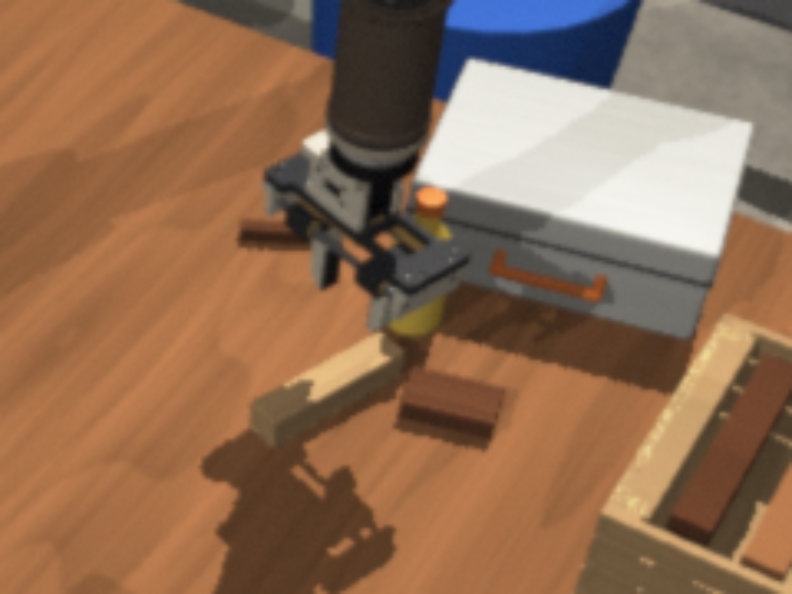

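The gripper is above the blank, and the bottle at (430,260) is behind it, with clear space between. Going down.

```bash
echo '[{"aperture": 60,"d": [0,3,30],"twist": 0.005},{"aperture": 60,"d": [0,3,60],"twist": 0.005},{"aperture": 60,"d": [0,3,85],"twist": 0.005},{"aperture": 60,"d": [0,3,97],"twist": 0.005},{"aperture": 60,"d": [0,3,97],"twist": 0.005},{"aperture": 60,"d": [0,3,97],"twist": 0.005}]' > m.json && python3 inch.py m.json
python3 - <<'E'
from h import *
g=np.array([504.8,315.8])+20*np.array([.352,.936]); go(g,21,-20.6)
E
```

```text
t: 2.0
tool_pos: [514.8, 336.1, 25.2]
orientation: [-2.581, -1.79, -0.002]
ft_force: [0.3, -0.7, 0.8]
width: 60.0
grasp_force: 0.0
dx dy dz [-2.5 -2.2  4.1] turn 0.001 | pos [514.8 336.1  25.2] yang -20.5 F [ 0.3 -0.7  0.8] t 2.00 w 60.0 gf 0.0
```

```bash
echo '[{"aperture": 60,"d": [-2,-1,2]},{"aperture": 60,"d": [-2,-1,2]},{"aperture": 30,"d": [-2,-1,2]},{"aperture": 30,"d": [-2,-1,2]},{"aperture": 30,"d": [-2,-1,2]},{"aperture": 30,"d": [-2,-1,2]},{"aperture": 30,"d": [-2,-1,2]},{"aperture": 30,"d": [-2,-1,2]}]' > m.json && python3 inch.py m.json
echo '[{"aperture": 30},{"aperture": 30,"d": [0,0,-20]},{"aperture": 30,"d": [0,0,-40]},{"aperture": 30,"d": [0,0,-60]},{"aperture": 30,"d": [0,0,-60]},{"aperture": 30,"d": [0,0,-60]}]' > m.json && python3 inch.py m.json
python3 - <<'E'
from h import *
go(F(-127,0),90,-10.8); print(F(-127,0))
v=get('top');v2=get('scene')
cv2.imwrite('pics/s2.png',cv2.resize(v2[0][60:240,270:510,::-1],None,fx=3.3,fy=3.3))
E
```

```text
t: 2.67
tool_pos: [512.4, 334.3, 22.0]
orientation: [-2.581, -1.79, -0.001]
ft_force: [-1.4, -0.5, 4.3]
width: 35.4
grasp_force: 30.0
t: 3.17
tool_pos: [512.7, 334.5, 82.4]
orientation: [-2.581, -1.79, -0.003]
ft_force: [-0.1, 0.6, -1.9]
width: 35.9
grasp_force: 30.0
dx dy dz [-260.4  236.6   -7.8] turn -0.170 | pos [512.7 334.5  82.4] yang -20.5 F [-0.1  0.6 -1.9] t 3.17 w 35.9 gf 30.0
[643.10628333   7.6441715 ]
```

View pics/s2.png

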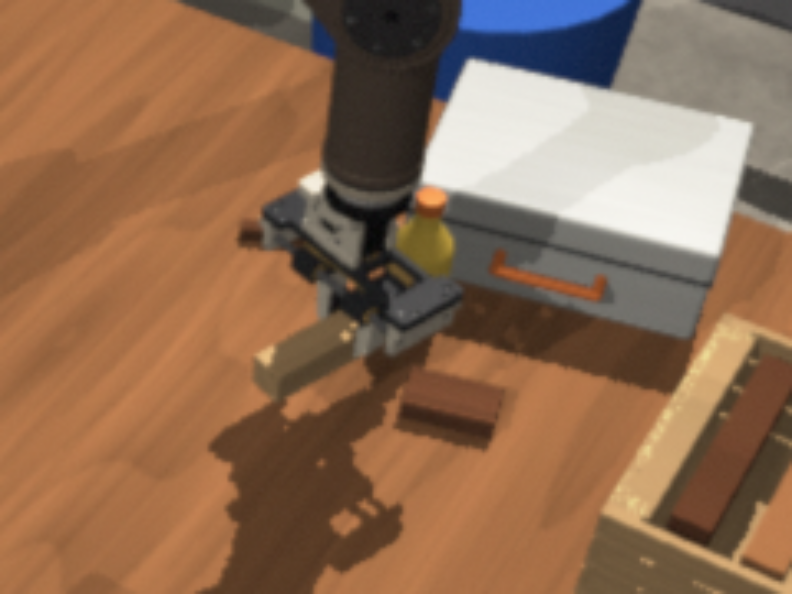

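The blank is held level between the pads around (330,335), and the neighbours haven't moved. Carrying it to the mouth.

```bash
echo '[{"aperture": 30,"d": [-30,27,-13],"twist": -0.02},{"aperture": 30,"d": [-60,54,-13],"twist": -0.04},{"aperture": 30,"d": [-90,81,-13],"twist": -0.06},{"aperture": 30,"d": [-120,108,-13],"twist": -0.08},{"aperture": 30,"d": [-150,135,-13],"twist": -0.1},{"aperture": 30,"d": [-180,162,-13],"twist": -0.12},{"aperture": 30,"d": [-210,189,-13],"twist": -0.14},{"aperture": 30,"d": [-235,212,-13],"twist": -0.17}]' > m.json && python3 inch.py m.json
python3 - <<'E'
from h import *
go(F(-130,0),95,-10.8)
E
```

```text
t: 3.93
tool_pos: [628.2, 36.2, 93.3]
orientation: [-2.421, -2.002, 0.004]
ft_force: [-0.2, 0.2, -1.2]
width: 35.8
grasp_force: 30.0
dx dy dz [-22.3  20.   -1.7] turn -0.000 | pos [628.2  36.2  93.3] yang -10.8 F [-0.2  0.2 -1.2] t 3.93 w 35.8 gf 30.0
```

```bash
echo '[{"aperture": 30,"d": [-11,10,0]},{"aperture": 30,"d": [-22,20,0]},{"aperture": 30,"d": [-22,20,0]},{"aperture": 30,"d": [-22,20,0]},{"aperture": 30,"d": [-22,20,0]}]' > m.json && python3 inch.py m.json
python3 - <<'E'
from h import *
go(F(-130,0),43,-10.8)
np.set_printoptions(precision=1,suppress=True)
# held blank seen from both views, in the fixture frame
for n in('top','scene'):
    v=get(n); cv2.imwrite(f'pics/c_{n}.png',v[0][:,:,::-1])
    h=cv2.cvtColor(v[0],cv2.COLOR_RGB2HSV); m=np.ones(v[1].shape,bool); P=pts(v,m)
    r,c=np.nonzero(v[1]>0); w=P[:,:2]-FO; f=np.c_[w@FX,w@FY,P[:,2]]
    hh=h[r,c]; k=(f[:,0]>-240)&(f[:,0]<0)&(abs(f[:,1])<40)&(f[:,2]>80)&(f[:,2]<125)&(hh[:,0]>10)&(hh[:,0]<30)&(hh[:,1]>70)&(hh[:,2]>70)
    q=f[k]; print(n,k.sum(),'z',np.median(q[:,2])); t=q[abs(q[:,2]-np.median(q[:,2]))<7]
    print('  x range',np.percentile(t[:,0],[1,99]),cv2.minAreaRect(t[:,:2].astype(np.float32)))
    t=t[t[:,0]>-105]; 
    for lo in range(-105,-25,20):
        e=t[(t[:,0]>=lo)&(t[:,0]<lo+20)]
        if len(e): print('  ',lo,np.percentile(e[:,1],[3,97]))
E
```

```text
t: 4.35
tool_pos: [643.2, 16.8, 94.0]
orientation: [-2.417, -2.004, 0.001]
ft_force: [0.2, 0.1, -1.5]
width: 35.8
grasp_force: 30.0
dx dy dz [-6.1  1.7 51. ] turn 0.003 | pos [643.2  16.8  94. ] yang -10.7 F [ 0.2  0.1 -1.5] t 4.35 w 35.8 gf 30.0
top 293 z 104.11319003808471
  x range [-92.4 -38. ] ((-65.18862915039062, -2.9634361267089844), (37.991886138916016, 55.871070861816406), 89.55274963378906)
   -105 [-19.2  14.1]
   -85 [-20.3  14.6]
   -65 [-19.5  14.2]
   -45 [-19.9  14.3]
scene 639 z 106.01786312592974
  x range [-155.8  -37.5] ((-96.69151306152344, -9.321327209472656), (54.59599304199219, 185.434814453125), 88.61781311035156)
   -105 [-19.9  15.6]
   -85 [-18.7  15.4]
   -65 [-17.1  15.3]
   -45 [-15.9  14.2]
```

```bash
echo '[{"aperture": 30,"d": [-6,2.5,15],"twist": 0.003},{"aperture": 30,"d": [-6,2.5,30],"twist": 0.003},{"aperture": 30,"d": [-6,2.5,42],"twist": 0.003},{"aperture": 30,"d": [-6,2.5,48],"twist": 0.003},{"aperture": 30,"d": [-6,2.5,50],"twist": 0.003},{"aperture": 30,"d": [-6,2.5,51],"twist": 0.003},{"aperture": 30,"d": [-6,2.5,51],"twist": 0.003},{"aperture": 30,"d": [-6,2.5,51],"twist": 0.003}]' > m.json && python3 inch.py m.json
python3 - <<'E'
from h import *
go(F(-64,1.2),42,-10.8)
E
```

```text
t: 5.12
tool_pos: [645.8, 8.2, 44.4]
orientation: [2.423, 1.999, 0.001]
ft_force: [-0.5, -0.7, -1.3]
width: 35.8
grasp_force: 30.0
dx dy dz [-64.   -1.2   2.4] turn -0.002 | pos [645.8   8.2  44.4] yang -10.9 F [-0.5 -0.7 -1.3] t 5.12 w 35.8 gf 30.0
```

```bash
echo '[{"aperture": 30,"d": [0,-1,1.5]},{"aperture": 30,"d": [0,-1,2.5]},{"aperture": 30,"d": [0,-1,2.5]},{"aperture": 30,"d": [0,-1,2.5]},{"aperture": 30,"d": [0,-1,2.5]}]' > m.json && python3 inch.py m.json
python3 - <<'E'
from h import *
go(F(-64,1.2),42,-10.8)
E
echo '[{"aperture": 30,"d": [-10,0,0]},{"aperture": 30,"d": [-20,0,0]},{"aperture": 30,"d": [-30,0,0]},{"aperture": 30,"d": [-40,0,0]},{"aperture": 30,"d": [-45,0,0]},{"aperture": 30,"d": [-45,0,0]},{"aperture": 30,"d": [-45,0,0]}]' > m.json && python3 inch.py m.json
python3 - <<'E'
from h import *
go(F(-64,1.2),42,-10.8)
E
```

```text
t: 5.53
tool_pos: [644.6, 8.3, 42.0]
orientation: [2.423, 1.999, 0.001]
ft_force: [-1.6, 0.7, 5.7]
width: 35.6
grasp_force: 30.0
dx dy dz [-63.9   0.   -0. ] turn -0.003 | pos [644.6   8.3  42. ] yang -11.0 F [-1.6  0.7  5.7] t 5.53 w 35.6 gf 30.0
t: 6.12
tool_pos: [636.0, -38.6, 42.0]
orientation: [2.424, 1.995, -0.0]
ft_force: [-1.0, -3.4, 6.3]
width: 35.6
grasp_force: 30.0
dx dy dz [-16.2  -0.4   0. ] turn -0.005 | pos [636.  -38.6  42. ] yang -11.1 F [-1.  -3.4  6.3] t 6.12 w 35.6 gf 30.0
```

```bash
echo '[{"aperture": 30,"d": [-4,0,0]},{"aperture": 30,"d": [-8,0,0]},{"aperture": 30,"d": [-12,0,0]},{"aperture": 30,"d": [-12,0,0]},{"aperture": 30,"d": [-12,0,0]}]' > m.json && python3 inch.py m.json
echo '[{"aperture": 30,"d": [-2,0,0]},{"aperture": 30,"d": [-4,0,0]},{"aperture": 30,"d": [-4,0,0]},{"aperture": 30,"d": [-4,0,0]}]' > m.json && python3 inch.py m.json
python3 - <<'E'
from h import *
go(F(-64,1.2),42,-10.8)
E
```

```text
t: 6.53
tool_pos: [634.0, -48.9, 42.0]
orientation: [2.423, 1.997, 0.002]
ft_force: [0.4, 1.5, 5.7]
width: 35.9
grasp_force: 30.0
t: 6.87
tool_pos: [633.4, -52.1, 42.0]
orientation: [2.423, 1.998, 0.002]
ft_force: [1.3, 3.2, 6.6]
width: 36.1
grasp_force: 30.0
dx dy dz [-2.5 -0.5  0. ] turn -0.003 | pos [633.4 -52.1  42. ] yang -11.0 F [1.3 3.2 6.6] t 6.87 w 36.1 gf 30.0
```

```bash
echo '[{"aperture": 30,"d": [-1.5,0,0]},{"aperture": 30,"d": [-3,0,0]},{"aperture": 30,"d": [-3,0,0]},{"aperture": 30,"d": [-3,0,0]}]' > m.json && python3 inch.py m.json
echo '[{"aperture": 30,"d": [-1.5,0,0]},{"aperture": 30,"d": [-2,0,0]},{"aperture": 30,"d": [-2,0,0]},{"aperture": 30,"d": [-2,0,0]}]' > m.json && python3 inch.py m.json
python3 - <<'E'
from h import *
go(F(-64,1.2),42,-10.8)
E
```

```text
t: 7.2
tool_pos: [633.0, -54.2, 42.0]
orientation: [2.423, 1.999, 0.003]
ft_force: [0.9, 4.6, 6.2]
width: 35.8
grasp_force: 30.0
t: 7.53
tool_pos: [633.0, -54.3, 42.0]
orientation: [-2.421, -2.0, -0.006]
ft_force: [2.1, 9.6, 6.9]
width: 35.9
grasp_force: 30.0
dx dy dz [-0.3 -0.5  0. ] turn -0.001 | pos [633.  -54.3  42. ] yang -10.9 F [2.1 9.6 6.9] t 7.53 w 35.9 gf 30.0
```

```bash
echo '[{"aperture": 30,"d": [-1.5,0,0]},{"aperture": 30,"d": [-1.5,0,0]},{"aperture": 30,"d": [-1.5,0,0]},{"aperture": 60,"d": [-1.5,0,0]},{"aperture": 60,"d": [-1.5,0,0]},{"aperture": 60,"d": [-1.5,0,0]},{"aperture": 60,"d": [-1.5,0,0]}]' > m.json && python3 inch.py m.json
echo '[{"aperture": 60,"d": [0,0,-30]},{"aperture": 60,"d": [0,0,-60]},{"aperture": 60,"d": [0,0,-90]},{"aperture": 60,"d": [30,0,-120]},{"aperture": 60,"d": [60,0,-120]},{"aperture": 60,"d": [90,0,-120]},{"aperture": 60,"d": [120,0,-120]},{"aperture": 60,"d": [120,0,-120]}]' > m.json && python3 inch.py m.json
python3 - <<'E'
from h import *
np.set_printoptions(precision=1,suppress=True)
go(F(36,-170),96,-10.8)
for n in('top','scene'):
    v=get(n); cv2.imwrite(f'pics/h_{n}.png',cv2.resize(v[0][160:310,280:420,::-1] if n=='top' else v[0][220:350,240:400,::-1],None,fx=4,fy=4))
    h=cv2.cvtColor(v[0],cv2.COLOR_RGB2HSV); P=pts(v,np.ones(v[1].shape,bool)); r,c=np.nonzero(v[1]>0); w=P[:,:2]-FO; f=np.c_[w@FX,w@FY,P[:,2]]; hh=h[r,c]
    k=(f[:,0]>-200)&(f[:,0]<-25)&(abs(f[:,1])<30)&(abs(f[:,2]-54)<7)&(hh[:,0]>10)&(hh[:,0]<30)&(hh[:,1]>50)
    q=f[k]; print(n,k.sum(),'z',np.median(q[:,2]),'x',np.percentile(q[:,0],[1,99]))
    for lo in range(-125,-25,20):
        e=q[(q[:,0]>=lo)&(q[:,0]<lo+20)]
        if len(e): print('  ',lo,np.percentile(e[:,1],[3,97]))
E
```

```text
t: 8.12
tool_pos: [631.0, -59.3, 41.0]
orientation: [2.424, 1.998, -0.002]
ft_force: [-0.9, -1.2, -1.0]
width: 57.5
grasp_force: 0.0
t: 8.78
tool_pos: [654.7, 68.1, 160.8]
orientation: [-2.413, -2.007, -0.004]
ft_force: [-0.4, 1.6, -0.6]
width: 60.2
grasp_force: 0.0
dx dy dz [-223.9 -171.2   64. ] turn 0.005 | pos [654.7  68.1 160.8] yang -10.5 F [-0.4  1.6 -0.6] t 8.78 w 60.2 gf 0.0
top 424 z 52.94681317561937 x [-124.   -26.1]
   -125 [-15.6  17.6]
   -105 [-17.   18.4]
   -85 [-16.9  17.2]
   -65 [-17.   16.6]
   -45 [-17.2  16.7]
scene 403 z 54.798934762770905 x [-123.9  -34.2]
   -125 [-16.5  18.6]
   -105 [-15.2  18.4]
   -85 [-14.2  18.1]
   -65 [-15.   17.9]
   -45 [-4.7 19.4]
```

View pics/h_scene.png

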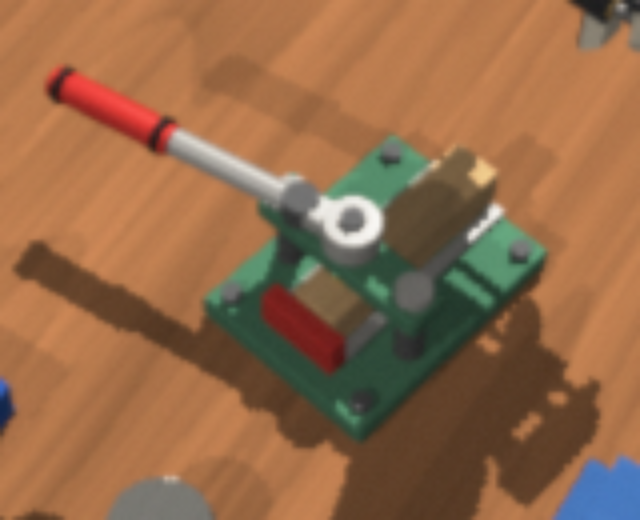

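The blank's end touches the red stop at (320,305), and its near end reads x≈-124.5, so it is home. Next I go to the wrench with fingers closed and tool y along the handle, on the handle's -y(world) side.

```bash
python3 - <<'E'
from h import *
go([449,-158],160,0.9)
E
echo '[{"aperture": 0,"d": [-30,-25,0]},{"aperture": 0,"d": [-62,-50,0]},{"aperture": 0,"d": [-94,-75,0]},{"aperture": 0,"d": [-125,-100,0]},{"aperture": 0,"d": [-156,-125,0]},{"aperture": 0,"d": [-187,-150,0]},{"aperture": 0,"d": [-218,-175,0],"twist": -0.1},{"aperture": 0,"d": [-250,-190,0],"twist": -0.2}]' > m.json && python3 inch.py m.json
python3 - <<'E'
from h import *
go([449,-158],88,0.9)
E
```

```text
dx dy dz [-253.6 -160.4    0.9] turn -0.204 | pos [654.1  61.  160.7] yang -10.8 F [ 0.3 -1.8  0.4] t 8.88 w 60.4 gf 0.0
t: 9.55
tool_pos: [416.1, -151.6, 161.0]
orientation: [-2.209, -2.232, 0.002]
ft_force: [0.7, -0.3, 0.2]
width: 11.5
grasp_force: 0.0
dx dy dz [-6.7 32.9 72.9] turn -0.005 | pos [ 416.1 -151.6  161. ] yang 0.6 F [ 0.7 -0.3  0.2] t 9.55 w 11.5 gf 0.0
```

```bash
echo '[{"aperture": 0,"d": [-6,30,0],"twist": -0.005},{"aperture": 0,"d": [-6,30,0],"twist": -0.005},{"aperture": 0,"d": [-6,30,30],"twist": -0.005},{"aperture": 0,"d": [-6,30,60],"twist": -0.005},{"aperture": 0,"d": [-6,30,73],"twist": -0.005},{"aperture": 0,"d": [-6,30,73],"twist": -0.005},{"aperture": 0,"d": [-6,30,73],"twist": -0.005}]' > m.json && python3 inch.py m.json
python3 - <<'E'
from h import *
go([449,-141.5],88,0.9)
E
```

```text
t: 10.13
tool_pos: [449.3, -156.5, 88.0]
orientation: [-2.208, -2.233, 0.002]
ft_force: [-0.3, 0.7, 1.5]
width: 0.4
grasp_force: 0.0
dx dy dz [15.  -0.1  0. ] turn -0.004 | pos [ 449.3 -156.5   88. ] yang 0.7 F [-0.3  0.7  1.5] t 10.13 w 0.4 gf 0.0
```

```bash
echo '[{"aperture": 0,"d": [7,0,0]},{"aperture": 0,"d": [14,0,0]},{"aperture": 0,"d": [14,0,0]},{"aperture": 0,"d": [14,0,0]}]' > m.json && python3 inch.py m.json
echo '[{"aperture": 0,"d": [8.5,-1,0],"twist": 0.05},{"aperture": 0,"d": [17,-1.3,0],"twist": 0.1},{"aperture": 0,"d": [25.5,-1.3,0],"twist": 0.15},{"aperture": 0,"d": [34,-1,0],"twist": 0.2},{"aperture": 0,"d": [42.5,0,0],"twist": 0.25},{"aperture": 0,"d": [51,1,0],"twist": 0.3}]' > m.json && python3 inch.py m.json
python3 - <<'E'
from h import *
s=env.state(); go([449,-141.5],88,0.9)
v=get('top'); m=mask(v,(0,150,60),(8,255,255),(280,200,400,300))|mask(v,(172,150,60),(180,255,255),(280,200,400,300))
r,c=np.nonzero(m); w=ray(v,np.c_[c,r],108)[:,:2]-FO; w=w[np.hypot(*w.T)>125]; d=w.mean(0); print('handle dir deg',np.rad2deg(np.arctan2(d[1],d[0])),len(w),np.hypot(*d))
E
```

```text
t: 10.47
tool_pos: [450.7, -140.6, 89.0]
orientation: [2.204, 2.238, 0.002]
ft_force: [0.3, 0.6, -0.2]
width: 0.9
grasp_force: 0.0
t: 10.97
tool_pos: [450.9, -90.4, 88.8]
orientation: [2.517, 1.878, 0.001]
ft_force: [-0.1, -1.9, -0.0]
width: 0.4
grasp_force: 0.8
dx dy dz [-49.6  12.7   0.8] turn -0.304 | pos [450.9 -90.4  88.8] yang -16.5 F [-0.1 -1.9 -0. ] t 10.97 w 0.4 gf 0.8
handle dir deg nan 0 nan<stdin>:4: RuntimeWarning: Mean of empty slice.
  ret = um.true_divide(
```

```bash
echo '[{"aperture": 0,"d": [8.5,-1,0],"twist": 0.05},{"aperture": 0,"d": [17,-1.3,0],"twist": 0.1},{"aperture": 0,"d": [25.5,-1.3,0],"twist": 0.15},{"aperture": 0,"d": [34,-1,0],"twist": 0.2},{"aperture": 0,"d": [42.5,0,0],"twist": 0.25},{"aperture": 0,"d": [42.5,0,0],"twist": 0.25}]' > m.json && python3 inch.py m.json
python3 - <<'E'
from h import *
go(FO,88,0.9)
E
```

```text
t: 11.52
tool_pos: [463.1, -48.3, 88.5]
orientation: [-2.73, -1.555, -0.001]
ft_force: [0.6, 0.3, -0.3]
width: 0.5
grasp_force: 0.0
dx dy dz [ 20.5 169.4   0.5] turn -0.551 | pos [463.1 -48.3  88.5] yang -30.7 F [ 0.6  0.3 -0.3] t 11.52 w 0.5 gf 0.0
```

```bash
cat >> h.py <<'E'
def w():
    s=env.state(); R=Ro.from_rotvec(s['orientation']).as_matrix(); c=R.T@(np.r_[FO,88]-s['tool_pos'])
    b=np.arctan2(R[1,1],R[0,1]); h=b-np.arctan2(c[0]-20.5,c[1])  # swing angle of contact from tool
    print('push N %.1f'%-(s['ft_force']@R[:,0]),'axis in tool',c.round(1),'tool ang %.3f'%b,'handle ang %.3f'%(np.arctan2(*(s['tool_pos'][:2]-FO)[::-1])),'t %.2f'%s['t'])
E
echo '[{"aperture": 0,"d": [3.4,-0.4,0],"twist": 0.02},{"aperture": 0,"d": [6.8,-0.8,0],"twist": 0.04},{"aperture": 0,"d": [10.2,-1,0],"twist": 0.06},{"aperture": 0,"d": [10.2,-1,0],"twist": 0.06}]' > m.json && python3 inch.py m.json; python3 -c 'import h;h.w()'
echo '[{"aperture": 0,"d": [3.4,-0.4,0],"twist": 0.02},{"aperture": 0,"d": [6.8,-0.8,0],"twist": 0.04},{"aperture": 0,"d": [10.2,-1,0],"twist": 0.06},{"aperture": 0,"d": [10.2,-1,0],"twist": 0.06}]' > m.json && python3 inch.py m.json; python3 -c 'import h;h.w()'
```

```text
t: 11.85
tool_pos: [467.0, -40.0, 88.2]
orientation: [-2.776, -1.47, -0.0]
ft_force: [-0.3, -0.1, 0.8]
width: 0.4
grasp_force: 0.1
push N 0.2 axis in tool [ 21.8 169.4   0.2] tool ang -0.597 handle ang 2.673 t 11.85
t: 12.18
tool_pos: [472.2, -30.5, 88.2]
orientation: [-2.819, -1.386, -0.001]
ft_force: [-0.1, 0.7, -0.6]
width: 0.4
grasp_force: 0.0
push N -0.5 axis in tool [ 21.3 169.4   0.2] tool ang -0.657 handle ang 2.610 t 12.18
```

```bash
echo '[{"aperture": 0,"d": [3.4,-0.4,0],"twist": 0.02},{"aperture": 0,"d": [6.8,-0.8,0],"twist": 0.04},{"aperture": 0,"d": [10.2,-1,0],"twist": 0.06},{"aperture": 0,"d": [10.2,-1,0],"twist": 0.06}]' > m.json && python3 inch.py m.json|grep -v w; python3 -c 'import h;h.w()'
echo '[{"aperture": 0,"d": [3.4,-0.4,0],"twist": 0.02},{"aperture": 0,"d": [6.8,-0.8,0],"twist": 0.04},{"aperture": 0,"d": [10.2,-1,0],"twist": 0.06},{"aperture": 0,"d": [10.2,-1,0],"twist": 0.06}]' > m.json && python3 inch.py m.json|grep -v w; python3 -c 'import h;h.w()'
```

```text
t: 12.52
tool_pos: [477.6, -21.8, 88.2]
orientation: [-2.86, -1.301, -0.001]
ft_force: [-1.2, -0.4, 0.1]
grasp_force: 0.0
push N 1.1 axis in tool [ 21.3 169.4   0.2] tool ang -0.717 handle ang 2.549 t 12.52
t: 12.85
tool_pos: [483.6, -13.4, 88.2]
orientation: [-2.897, -1.214, -0.001]
ft_force: [-0.5, -0.5, 0.7]
grasp_force: 0.0
push N 0.7 axis in tool [ 21.2 169.4   0.2] tool ang -0.777 handle ang 2.489 t 12.85
```

```bash
echo '[{"aperture": 0,"d": [3.4,-0.4,0],"twist": 0.02},{"aperture": 0,"d": [6.8,-0.8,0],"twist": 0.04},{"aperture": 0,"d": [10.2,-1,0],"twist": 0.06},{"aperture": 0,"d": [10.2,-1,0],"twist": 0.06}]' > m.json && python3 inch.py m.json|grep -v w
python3 - <<'E'
import h; from h import *
h.w()
v=get('scene'); cv2.imwrite('pics/w1.png',cv2.resize(v[0][150:340,200:420,::-1],None,fx=3,fy=3))
E
```

```text
t: 13.18
tool_pos: [490.1, -5.5, 88.2]
orientation: [-2.933, -1.127, -0.001]
ft_force: [0.9, 0.0, -0.3]
grasp_force: 0.0
push N -0.6 axis in tool [ 21.3 169.4   0.3] tool ang -0.837 handle ang 2.429 t 13.18
```

View pics/w1.png

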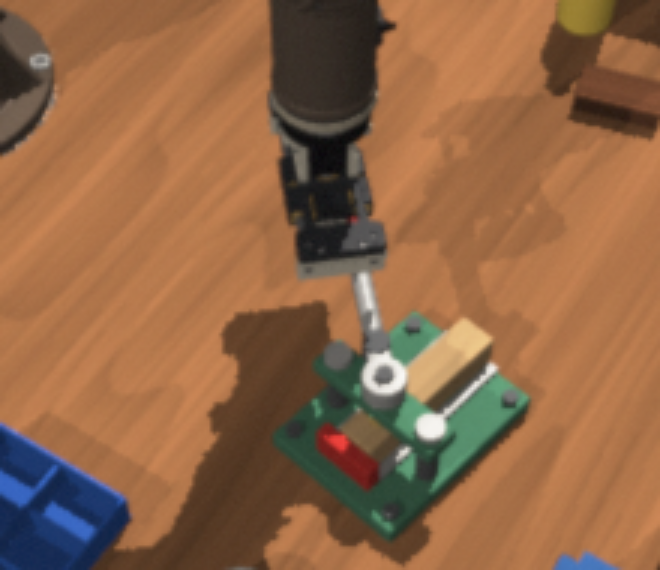

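The handle at (365,300) is moving with the tool and the blank is still at the stop. Continuing in small steps.

```bash
echo '[{"aperture": 0,"d": [2.5,-0.3,0],"twist": 0.015},{"aperture": 0,"d": [5.1,-0.6,0],"twist": 0.03},{"aperture": 0,"d": [7.6,-0.8,0],"twist": 0.045},{"aperture": 0,"d": [7.6,-0.8,0],"twist": 0.045}]' > m.json && python3 inch.py m.json|grep -v w; python3 -c 'import h;h.w()'
echo '[{"aperture": 0,"d": [2.5,-0.3,0],"twist": 0.015},{"aperture": 0,"d": [5.1,-0.6,0],"twist": 0.03},{"aperture": 0,"d": [5.1,-0.6,0],"twist": 0.03}]' > m.json && python3 inch.py m.json|grep -v w; python3 -c 'import h;h.w()'
```

```text
t: 13.57
tool_pos: [494.9, -0.2, 88.2]
orientation: [2.957, 1.06, 0.0]
ft_force: [-0.2, -0.3, 0.2]
grasp_force: 0.4
push N 0.3 axis in tool [ 21.8 169.3   0.2] tool ang -0.882 handle ang 2.387 t 13.57
t: 13.82
tool_pos: [497.3, 2.5, 87.9]
orientation: [2.973, 1.014, -0.003]
ft_force: [-2.5, -3.4, -0.0]
grasp_force: 2.1
push N 4.1 axis in tool [ 23.5 169.2  -0.2] tool ang -0.913 handle ang 2.366 t 13.82
```

```bash
echo '[{"aperture": 0,"d": [2,-0.2,0],"twist": 0.01},{"aperture": 0,"d": [4,-0.4,0],"twist": 0.02},{"aperture": 0,"d": [4,-0.4,0],"twist": 0.02}]' > m.json && python3 inch.py m.json|grep -v w; python3 -c 'import h;h.w()'
```

```text
t: 14.07
tool_pos: [499.2, 4.6, 87.6]
orientation: [2.983, 0.984, -0.006]
ft_force: [-7.0, -7.8, 0.3]
grasp_force: 5.1
push N 10.3 axis in tool [ 24.2 169.3  -0.7] tool ang -0.934 handle ang 2.350 t 14.07
```

```bash
echo '[{"aperture": 0,"d": [1.5,-0.2,0],"twist": 0.01},{"aperture": 0,"d": [3,-0.4,0],"twist": 0.02},{"aperture": 0,"d": [3,-0.4,0],"twist": 0.02}]' > m.json && python3 inch.py m.json|grep -v w; python3 -c 'import h;h.w()'
```

```text
t: 14.32
tool_pos: [501.1, 6.6, 87.5]
orientation: [2.993, 0.954, -0.007]
ft_force: [-8.0, -8.4, 0.4]
grasp_force: 5.2
push N 11.4 axis in tool [ 24.8 169.3  -0.7] tool ang -0.954 handle ang 2.333 t 14.32
```

```bash
echo '[{"aperture": 0,"d": [1.5,-0.2,0],"twist": 0.01},{"aperture": 0,"d": [3,-0.4,0],"twist": 0.02},{"aperture": 0,"d": [4,-0.5,0],"twist": 0.025},{"aperture": 0,"d": [4,-0.5,0],"twist": 0.025}]' > m.json && python3 inch.py m.json|grep -v w; python3 -c 'import h;h.w()'
```

```text
t: 14.65
tool_pos: [503.9, 9.3, 87.5]
orientation: [3.005, 0.917, -0.007]
ft_force: [-7.4, -8.4, 0.8]
grasp_force: 5.2
push N 10.8 axis in tool [ 25.2 169.2  -0.8] tool ang -0.979 handle ang 2.311 t 14.65
```

```bash
echo '[{"aperture": 0,"d": [1.5,-0.2,0],"twist": 0.01},{"aperture": 0,"d": [3,-0.4,0],"twist": 0.02},{"aperture": 0,"d": [4,-0.5,0],"twist": 0.025},{"aperture": 0,"d": [4,-0.5,0],"twist": 0.025}]' > m.json && python3 inch.py m.json|grep -v w; python3 -c 'import h;h.w()'
```

```text
t: 14.98
tool_pos: [506.8, 11.9, 87.4]
orientation: [3.016, 0.879, -0.008]
ft_force: [-8.7, -8.1, 0.4]
grasp_force: 5.4
push N 11.7 axis in tool [ 25.6 169.3  -0.9] tool ang -1.004 handle ang 2.288 t 14.98
```

```bash
echo '[{"aperture": 0,"d": [1.5,-0.2,0],"twist": 0.01},{"aperture": 0,"d": [3,-0.4,0],"twist": 0.02},{"aperture": 0,"d": [4,-0.5,0],"twist": 0.025},{"aperture": 0,"d": [4,-0.5,0],"twist": 0.025}]' > m.json && python3 inch.py m.json|grep -v w; python3 -c 'import h;h.w()'
```

```text
t: 15.32
tool_pos: [509.8, 14.5, 87.4]
orientation: [3.027, 0.841, -0.008]
ft_force: [-7.7, -7.4, 0.4]
grasp_force: 5.5
push N 10.4 axis in tool [ 26.  169.2  -0.9] tool ang -1.029 handle ang 2.265 t 15.32
```

The force stayed near 11 N over about 14 mm of travel, so the joint has given. Easing off now.

```bash
echo '[{"aperture": 0,"d": [-8,0,0]},{"aperture": 0,"d": [-16,0,0]},{"aperture": 0,"d": [-26,0,0]},{"aperture": 0,"d": [-40,0,0]},{"aperture": 0,"d": [-55,0,0]},{"aperture": 0,"d": [-55,0,0]},{"aperture": 0,"d": [-55,0,-30]},{"aperture": 0,"d": [-55,0,-60]}]' > m.json && python3 inch.py m.json|grep -v w
echo '[{"aperture": 0,"d": [-30,0,-40]},{"aperture": 0,"d": [-60,-20,-80]},{"aperture": 0,"d": [-90,-40,-80]},{"aperture": 0,"d": [-120,-60,-80]},{"aperture": 0,"d": [-120,-60,-80]},{"aperture": 0,"d": [-120,-60,-80]}]' > m.json && python3 inch.py m.json|grep -v w
python3 - <<'E'
import h; from h import *
h.w(); np.set_printoptions(precision=1,suppress=True)
for n in('scene','top'):
    v=get(n); P=pts(v,np.ones(v[1].shape,bool)); r,c=np.nonzero(v[1]>0); q=P[:,:2]-FO; f=np.c_[q@FX,q@FY,P[:,2]]; hh=cv2.cvtColor(v[0],cv2.COLOR_RGB2HSV)[r,c]
    k=(f[:,0]>-200)&(f[:,0]<-25)&(abs(f[:,1])<22)&(abs(f[:,2]-54)<7)&(hh[:,0]>10)&(hh[:,0]<30)&(hh[:,1]>50); t=f[k]; print(n,'x',np.percentile(t[:,0],[1,99]),'y',np.percentile(t[:,1],[3,97]),'z',np.median(t[:,2]))
    k=(f[:,2]>92)&(f[:,2]<120)&((hh[:,0]<8)|(hh[:,0]>172))&(hh[:,1]>150)&(np.hypot(*q.T)<260)
    d=q[k].mean(0) if k.sum() else [0,0]; print('  handle ang',np.arctan2(d[1],d[0]),k.sum())
    if n=='scene': cv2.imwrite('pics/end.png',v[0][:,:,::-1])
E
```

```text
t: 15.98
tool_pos: [464.8, -12.2, 148.3]
orientation: [3.026, 0.844, -0.004]
ft_force: [1.5, 0.3, 0.0]
grasp_force: 0.0
t: 16.48
tool_pos: [330.4, -22.2, 229.1]
orientation: [-3.02, -0.846, -0.007]
ft_force: [0.4, -0.4, -0.8]
grasp_force: 0.0
push N -0.2 axis in tool [196.7 231.7 141.4] tool ang -1.024 handle ang 2.824 t 16.48
scene x [-124.9  -34.4] y [-15.3  18.6] z 54.54859295980554
  handle ang 2.2427798923324835 194
top x [-124.1  -26.9] y [-17.   17.6] z 53.025079886083496
  handle ang 2.243224707943913 230
```

View pics/end.png

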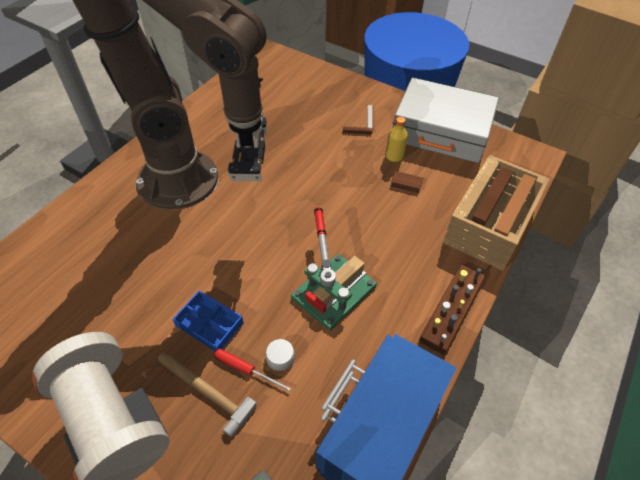

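The end view shows the handle at (320,232), snapped back by about 0.1 rad. The blank is home under the bridge at (345,272) and everything else is in place. Handing in.

```bash
python3 -c 'from bench import env;print(env.finish_job())'
```

```text
the job is handed in; nothing more can be done
None
```

The job is handed in: the blank is home against the stop under the clamp, the wrench gave at about 11 N and, eased off at once, its handle sprang back, and nothing else on the bench appears to have moved; the hand-in call returned no verdict.

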